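# Hook a small bonsai pot out from under a shelf and set it in its stand

## Task

Draw the hook tool out of its covered rest, lay it down on the bench and let go, then take it again by its wooden handle. With the hook behind the small oblong pot, drag that pot out from under the slatted shelf (the gripper must not touch the pot while it is still under there), and lay the tool flat on the bench again. Then lift the pot and set it upright in the display stand with the oblong recess, its foot fully home, and do not disturb the three round pots.

Things in the scene. Friction and masses are not known exactly. Their poses are not given: they have to be found in the camera images.
- tool_handle (a point): Centre of the wooden handle of the loose hook tool, which lies flat. +x runs along the tool to the hook, +y to the side the hook stands out. Handle 110 long, 24 wide, 26 high. Mass about 0.13 kg, balance point about 84 mm from here towards the hook. At the start the whole handle is inside the tool rest; only the rod and hook stick out.
- tool_rod (a point): Point on the axis of the tool's steel rod, 165 mm from the handle's centre, same axes as tool_handle. The rod is 10 thick, its axis 13 above the tool's underside, and runs 220 from the handle's end to the hook.
- tool_hook (a point): Middle of the inner face of the tool's hook, 271 mm in x and 25.5 in y from the handle's centre, same axes. The hook is a flat steel plate, 8 thick, 26 high (as the tool lies), square to the rod, reaching 56 mm from the rod's axis to +y and 5 to -y. The whole tool is 334 long.
- rest: Fixed covered wooden tool rest, 135 long, 92 wide, 58 high, open only at its mouth. Origin on the bench at the middle of the mouth; +x points out of the mouth, so the rest lies at x -135 to 0. Inside it is 60 wide, 46 high under the roof, 123 deep.
- shelf: Fixed low white slatted shelf, 270 deep, 322 wide. Origin on the bench at the middle of the mouth's edge; +x points into the shelf. Roof slats from x = 0 to 270, underside 105 above the bench, top 117. Corner posts 16 mm square at x 8 and 262, y +-153. Underneath is the open bench top.
- pot_center (a point): Centre (half-way up, 31 above its underside) of the loose oblong pot. Straight-sided body 48 (x) by 60 (y), from 14 to 62 above its underside; block foot 32 (x) by 44 (y), 14 high. Walls 5, mass about 0.2 kg. It starts upright on the bench under the shelf.
- pot_foot (a point): Centre of the underside of the oblong pot's foot, same axes as pot_center.
- stand_hole0 (a point): Centre of the oblong recess at the top face of its fixed display stand (80 by 90, 24 high). The recess is about 35 (x) by 47 (y), 12 deep, chamfered; the pot's foot fits with x along x, either way round.
- stand_round_hole0 (a point): Centre of the round recess (diameter about 43, 12 deep) in the top of the other fixed stand (80 by 90, 24 high), into which the oblong foot does not go.
- pot_mouth_center (a point): Centre of a loose round pot, 40 across, 50 high, near the mouth under the shelf. Leave alone.
- pot_back_center (a point): Centre of a loose round pot, 40 across, 50 high, far back under the shelf. Leave alone.
- pot_bench_center (a point): Centre of a loose round pot, 48 across, 55 high, on the bench before the shelf. Leave alone.
Mind the look-alikes: they are no part of the job. Of the things that look like the rest, the middle-sized one is meant.

How it is judged:
By the outcome, as a careful person would: the job done as asked, in the order asked, and still so for the second after the job is handed in, with the robot touching nothing.
It also fails if it takes over 72 s, if anything falls off the work surface, if the arm or the gripper's body presses on something with over 40 N, if the wrist force passes 120 N, or if a joint passes its speed limit or range.

## Robot

A 6-joint arm with a two-finger parallel gripper is mounted at the origin on the work surface. World frame = base frame: x ahead of the robot, y to its left, z up, the work surface at z = 0. Lengths are in m, angles in rad, forces in N, time in s.
With the tool pointing down it reaches from about 0.3 to 0.875 m from the base axis. Payload 4.2 kg.
Tool frame: the origin (TCP) lies midway between the tips of the shut fingers; the grasp point (between the pads) lies 19 mm behind it (bot.grip_depth is the distance from the TCP to the grasp point, in m); z points along the fingers, y is the line along which they close (so a half turn about z gives the same grasp; the last joint's range is limited). The gripper opens to 85 mm and grips with 20 to 120 N. Pads are 22 mm wide; open, the fingers measure 114 mm over their backs; the gripper's body (76 mm by 85 mm) begins 54 mm behind the grasp point. The pads swing forward as they close: fully open they stand 13 mm farther back than shut.
Start: joints at [-1.231, 0.32, 1.565, -0, 1.257, -0.02], TCP at [0.202, -0.538, 0.231] pointing down, gripper open.
Joint ranges: [-3.11, 3.11], [-0.84, 2.01], [0.21, 2.61], [-1.34, 4.49], [0.05, 2.63], [-2.56, 2.56]. Speed limits (rad/s): [2.57, 2.57, 3.14, 3.14, 3.14, 3.14].

## Interface

Orientations are given as a unit quaternion [x, y, z, w].
In Python, from station import bot gives the robot as it stands.
- The arm moves only by the tool play_rows, never from a script. Its arguments are lists of equal length, an entry for each row: "fingers": the finger opening in mm, from 0 to 85.4; "delta_pos": the shift along the tool's x, y, z as a fraction of full scale, a list of three; "yaw": the turn about the tool's z as a fraction of full scale. A call has 1 to 20 rows; each row shifts and turns the commanded pose from where the row before left it, along the tool's axes as they then stand; what a row does not reach is not made up. Full scale, the value 1, is 20 mm for a shift and 0.12 rad for a turn. A row lasts 1/8 s, in which the tool goes at most 62.5 mm and 10.7 degrees, less where a joint would pass 70% of its speed; a pose out of reach is approached as far as the arm can. A call with a number of a shift or a turn outside -1 to 1 is refused whole. A call with a gripper value outside its range is refused whole. The fingers move at their own pace and stop on an object; the grip force is fixed at half the most. Time passes only in rows, so rows that do not move let the fingers close. It gives the time, the measured TCP pose, the force, the opening and the grip force at its end, in the units of the state.
- bot.state(): the state, without advancing time (a new reading comes with each control period).
- bot.capture(name): name is "side" or "top" or "wrist"; returns a dict with "img" (420x560x3 uint8, blue, green, red), "fx", "fy", "cx", "cy" (pixels), "rvec" (rotation vector, rad) and "tvec" (3), from world to camera coordinates, as OpenCV has them; the wrist camera has in their place "mount" (4x4, takes a point from camera to tool coordinates, whose origin is the TCP and whose axes are the flange's). Camera axes: x right, y down, z forward; pixel columns grow to the right and rows downward; lengths in m; the calibration is good to about 2 mm. A picture is of the moment at which its call begins: read the wrist's pose just before it. There is no depth.
- bot.finish_job(): hands the job in; it is judged then, once.
The state is a dict: "t": time; "qpos": joint angles; "dq": joint speeds; "joint_efforts": joint torques, N m; "tcp_pos": TCP position; "eef_rot": TCP orientation; "contact_force": force on the tool from outside, world axes, zero at the start; "moment": the same for the moment, N m; "opening": finger opening in m; "grip_force": force on a finger pad.
Only numpy, scipy, OpenCV 4.12 (cv2) and the standard library are available. Lean on these libraries where they do the work, as an engineer would, in place of code of your own. Each camera call takes 0.05 s, during which the arm holds its last target. There are 200 camera calls.

## Working session

There is one attempt and no reset: what is moved stays moved. The work goes in short steps, Python scripts to look and compute and a tool call to move; the robot and the scene stay as the last step left them, time stands still between calls to the robot, and variables do not carry over. Pictures are saved under pics/ and viewed, at most 10 in all, crops included, and the job is handed in when it is done.

Besides the shell and the picture viewer there is one more tool, called after "Emit:" as name(argument=value, ...) on one line, values as JSON. play_rows: Moves the arm, as the interface text tells. Shift numbers are shares of 20 mm and turn numbers shares of 0.12 rad, none past 1 either way. Its arguments: {"type":"object","properties":{"fingers":{"type":"array"},"delta_pos":{"type":"array"},"yaw":{"type":"array"}},"required":["fingers","delta_pos","yaw"]}

```bash
mkdir -p pics; cat > h.py <<'E'
import numpy as np, cv2
from scipy.spatial.transform import Rotation as R
from station import bot
def cam(name):
    s=bot.state(); c=bot.capture(name)
    K=np.array([[c['fx'],0,c['cx']],[0,c['fy'],c['cy']],[0,0,1.]])
    if 'rvec' in c:
        Rm=cv2.Rodrigues(np.array(c['rvec'],float))[0]; t=np.array(c['tvec'],float).ravel()
    else:
        M=np.array(c['mount']); T=np.eye(4); T[:3,:3]=R.from_quat(s['eef_rot']).as_matrix(); T[:3,3]=s['tcp_pos']
        W=np.linalg.inv(T@M); Rm=W[:3,:3]; t=W[:3,3]
    return c['img'],K,Rm,t
def save(name,fn):
    i,K,Rm,t=cam(name); cv2.imwrite(f'pics/{fn}.png',i); np.savez(f'pics/{fn}.npz',K=K,R=Rm,t=t)
def at(fn,uv,z):
    d=np.load(f'pics/{fn}.npz'); o=[]
    for (u,v) in uv:
        r=d['R'].T@np.linalg.inv(d['K'])@[u,v,1]; C=-d['R'].T@d['t']; o.append(C+r*(z-C[2])/r[2])
    return np.round(np.array(o),4)
def px(fn,P):
    d=np.load(f'pics/{fn}.npz'); q=(d['R']@np.array(P,float).T).T+d['t']; q=(d['K']@q.T).T; return np.round(q[:,:2]/q[:,2:],1)
E
python3 - <<'E'
from h import *
save('top','t0');save('side','s0')
a=cv2.imread('pics/t0.png');b=cv2.imread('pics/s0.png')
cv2.imwrite('pics/t0b.png',cv2.resize(a,(800,600),interpolation=cv2.INTER_CUBIC));cv2.imwrite('pics/s0b.png',cv2.resize(b,(800,600),interpolation=cv2.INTER_CUBIC))
for f in('t0','s0'):
  d=np.load(f'pics/{f}.npz');print(-d['R'].T@d['t'],d['K'][0])
s=bot.state();print(s['eef_rot'],s['contact_force'],s['opening'],R.from_quat(s['eef_rot']).as_matrix().round(3))
E
```

```text
[ 0.35804959 -0.00701541  1.22898763] [414.55112438   0.         274.53177268]
[0.39662452 0.77404757 0.67972552] [391.31284251   0.         285.38277674]
[ 9.83866856e-01  1.78900520e-01 -1.13799745e-04 -7.75588945e-04] [0.02065853 0.11658252 1.15123171] 0.08556701614232413 [[ 0.936  0.352 -0.001]
 [ 0.352 -0.936  0.001]
 [ 0.    -0.002 -1.   ]]
```

View pics/t0b.png

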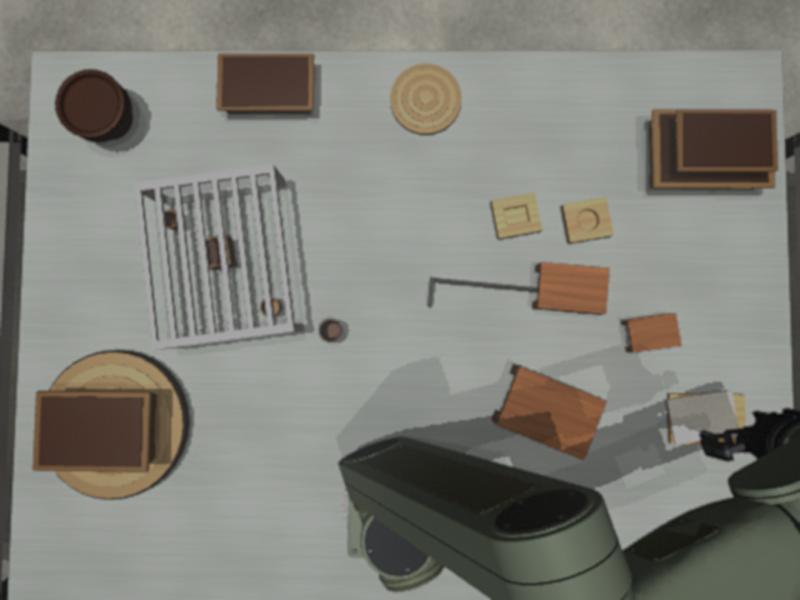

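View pics/s0b.png

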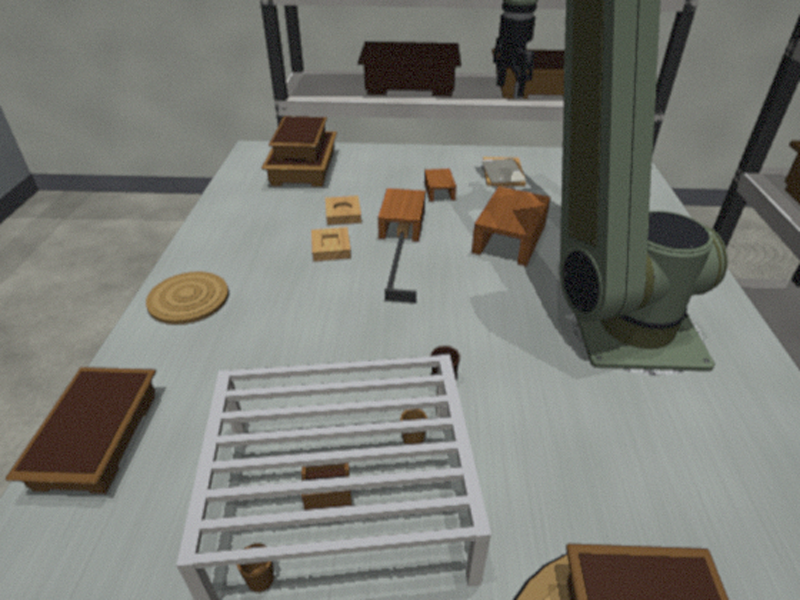

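The top view shows three rest-like boxes at (573,288), (653,332) and (552,410). The one at (573,288) is middle-sized and has the tool's rod sticking out of it, so it is the rest. The oblong recess is at (515,215) and the round one at (588,220). The shelf's mouth is its right edge. I'll confirm this in enlarged crops.

```bash
python3 - <<'E'
from h import *
a=cv2.imread('pics/t0.png')
cv2.imwrite('pics/c1.png',cv2.resize(a[130:240,290:435],None,fx=5.4,fy=5.4,interpolation=cv2.INTER_CUBIC))
cv2.imwrite('pics/c2.png',cv2.resize(a[110:250,90:250],None,fx=4.2,fy=4.2,interpolation=cv2.INTER_CUBIC))
E
```

```text
(no output)
```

View pics/c1.png

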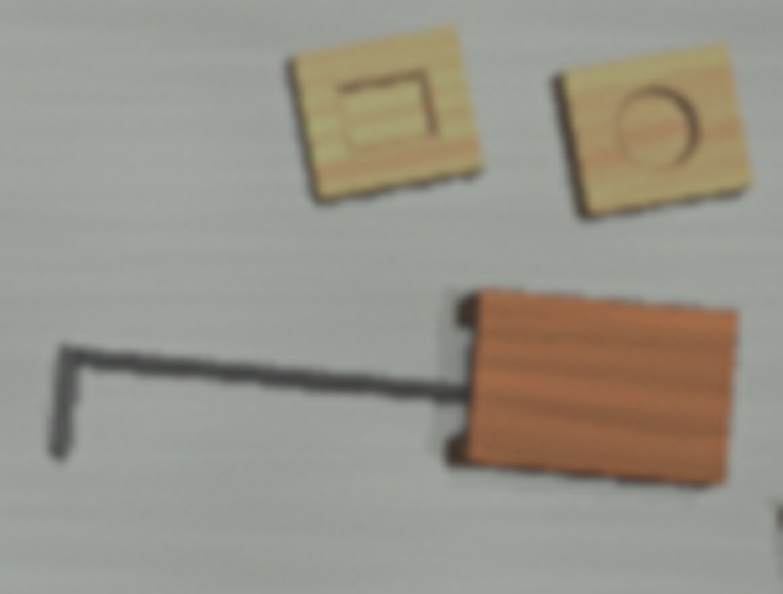

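View pics/c2.png

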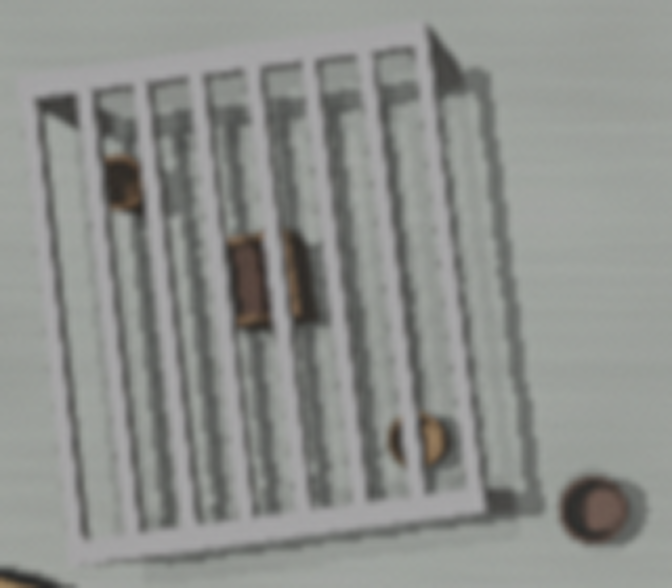

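Crop 1 confirms the rest: its roof spans (478,290)–(735,310)–(725,483)–(467,465), and the rod leaves its mouth at (465,392). The hook corner is at (68,358) and its tip at (60,455). Crop 2 shows the pot rim at (228,238), (240,328), (302,232) and (312,318).

```bash
python3 - <<'E'
from h import *
c1=lambda L:[(290+(u+.5)/5.4-.5,130+(v+.5)/5.4-.5) for u,v in L]
c2=lambda L:[(90+(u+.5)/4.2-.5,110+(v+.5)/4.2-.5) for u,v in L]
def rep(n,P):
    print(n,P[:,:2].tolist(),'mean',P[:,:2].mean(0),'sides',[round(float(np.linalg.norm(P[i]-P[i-1])),3) for i in range(len(P))],'ang',[round(float(np.arctan2(*(P[i]-P[i-1])[1::-1])),3) for i in range(len(P))])
rep('rest',at('t0',c1([(478,290),(735,310),(725,483),(467,465)]),.058))
rep('rod',at('t0',c1([(465,392),(70,358)]),.018))
rep('hook',at('t0',c1([(68,350),(60,457)]),.026))
rep('stand',at('t0',c1([(290,57),(455,27),(482,172),(318,202)]),.024))
rep('recess',at('t0',c1([(338,90),(425,72),(437,137),(350,155)]),.024))
rep('round',at('t0',c1([(559,74),(725,43),(749,187),(584,217)]),.024))
rep('shelf',at('t0',c2([(428,25),(488,512),(75,562),(20,78)]),.117))
rep('pot',at('t0',c2([(228,238),(302,232),(312,318),(240,328)]),.062))
rep('others',at('t0',c2([(122,182),(418,440),(598,510)]),.05))
E
```

```text
rest [[0.4922, -0.2759], [0.4824, -0.4093], [0.3921, -0.4029], [0.4006, -0.2695]] mean [ 0.441825 -0.3394  ] sides [0.092, 0.134, 0.091, 0.134] ang [-0.07, -1.644, 3.071, 1.507]
rod [[0.4414, -0.2777], [0.4586, -0.0647]] mean [ 0.45   -0.1712] sides [0.214, 0.214] ang [-1.651, 1.49]
hook [[0.4623, -0.0632], [0.4046, -0.0591]] mean [ 0.43345 -0.06115] sides [0.058, 0.058] ang [-0.071, 3.071]
stand [[0.6226, -0.1831], [0.6394, -0.2724], [0.5601, -0.2864], [0.5434, -0.198]] mean [ 0.591375 -0.234975] sides [0.081, 0.091, 0.081, 0.09] ang [0.186, -1.385, -2.967, 1.758]
recess [[0.6046, -0.209], [0.6146, -0.256], [0.5791, -0.2623], [0.5691, -0.2154]] mean [ 0.59185  -0.235675] sides [0.036, 0.048, 0.036, 0.048] ang [0.178, -1.361, -2.966, 1.781]
round [[0.6138, -0.3282], [0.631, -0.4177], [0.5526, -0.4294], [0.5359, -0.3409]] mean [ 0.583325 -0.37905 ] sides [0.079, 0.091, 0.079, 0.09] ang [0.162, -1.381, -2.993, 1.757]
shelf [[0.6689, 0.2439], [0.3529, 0.1993], [0.3189, 0.4646], [0.6333, 0.5106]] mean [0.4935 0.3546] sides [0.269, 0.319, 0.267, 0.318] ang [-1.438, -3.001, 1.698, 0.145]
pot [[0.5371, 0.39], [0.5415, 0.3395], [0.4828, 0.3313], [0.4758, 0.3802]] mean [0.5093  0.36025] sides [0.062, 0.051, 0.059, 0.049] ang [0.159, -1.484, -3.003, 1.713]
others [[0.5775, 0.4685], [0.4011, 0.2603], [0.3545, 0.137]] mean [0.44436667 0.2886    ] sides [0.4, 0.273, 0.132] ang [0.979, -2.274, -1.932]
```

Emit:
play_rows(fingers=[85, 85, 85, 85, 85, 85, 85, 85, 85, 85], delta_pos=[[0, 0, 0.65], [0, 0, 0.65], [0, 0, 0.65], [0, 0, 0.65], [0, 0, 0.65], [0, 0, 0.65], [0, 0, 0.65], [0, 0, 0.65], [0, 0, 0.65], [0, 0, 0.65]], yaw=[-0.95, -0.95, -0.95, -0.95, -0.95, -0.95, -0.95, -0.95, -0.95, -0.93])

```text
t: 1.35
tcp_pos: [0.2023, -0.5379, 0.1005]
eef_rot: [0.731, 0.682, 0.0, -0.0]
contact_force: [0.1, -0.1, 0.7]
opening: 0.0851
grip_force: 0.0
```

Emit:
play_rows(fingers=[85, 85, 85, 85, 85, 85, 85, 85, 85, 85, 85, 85, 85, 85, 85, 85, 85, 85], delta_pos=[[0.94, 0.64, 0], [0.94, 0.64, 0], [0.94, 0.64, 0], [0.94, 0.64, 0], [0.94, 0.64, 0], [0.94, 0.64, 0], [0.94, 0.64, 0], [0.94, 0.64, 0], [0.94, 0.64, 0], [0.94, 0.64, 0], [0.94, 0.64, 0], [0.94, 0.64, 0], [0.94, 0.64, 0], [0.94, 0.64, 0], [0.94, 0.64, 0], [0.94, 0.64, 0], [0.94, 0.64, 0], [0, 0, 0]], yaw=[0, 0, 0, 0, 0, 0, 0, 0, 0, 0, 0, 0, 0, 0, 0, 0, 0, 0])

```text
t: 3.6
tcp_pos: [0.4438, -0.2335, 0.1018]
eef_rot: [0.732, 0.682, 0.0, 0.001]
contact_force: [-1.0, 0.3, 0.1]
opening: 0.0851
grip_force: 0.0
```

```bash
cat >> h.py <<'E'
def go(x,y,z,ang):
    "remaining shift (tool-axis units of 20 mm, at target yaw) and yaw units"
    s=bot.state(); M=R.from_quat(s['eef_rot']).as_matrix(); a=np.arctan2(M[1,0],M[0,0])
    dy=-((ang-a+np.pi)%(2*np.pi)-np.pi)/.12
    d=np.array([x,y,z])-s['tcp_pos']; f=lambda a:[d[0]*np.cos(a)+d[1]*np.sin(a),d[0]*np.sin(a)-d[1]*np.cos(a),-d[2]]
    print('t',s['t'],'tcp',np.round(s['tcp_pos'],4),'ang',round(a,4),'yaw',round(dy,2),'now',np.round(np.array(f(a))/.02,3),'after yaw',np.round(np.array(f(ang))/.02,3),'F',np.round(s['contact_force'],1),'open',round(s['opening'],4),'grip',round(s['grip_force'],1),'q6',round(s['qpos'][5],2))
E
python3 - <<'E'
from h import *
save('wrist','w1')
go(.4448,-.235,.004,1.495)
print(px('w1',[[.4448,-.235,.013],[.4414,-.2777,.013],[.4586,-.0647,.013]]))
E
```

```text
t 3.65 tcp [ 0.4432 -0.2342  0.1017] ang 1.4996 yaw 0.04 now [-0.032  0.082  4.887] after yaw [-0.032  0.083  4.887] F [-0.1  0.8  0.1] open 0.0849 grip 0.0 q6 -0.44
[[279.4 214. ]
 [278.8 268.1]
 [282.7 -67.6]]
```

View pics/w1.png

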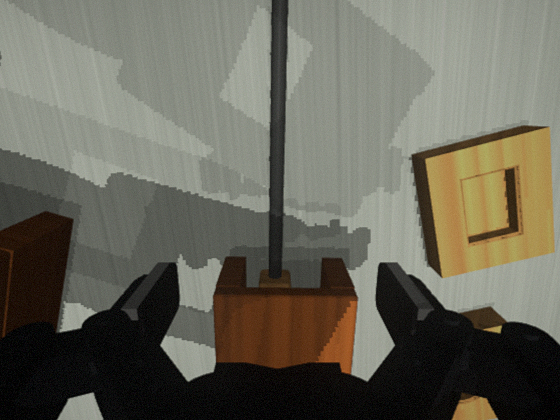

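The wrist view shows the rod at (278,214), within 1 px of the prediction, with the handle end just inside the mouth at (275,277). Next I go down and grip the rod.

Emit:
play_rows(fingers=[85, 50, 40, 40, 40, 40, 40, 0, 0, 0, 0, 0, 0], delta_pos=[[0, 0.05, 0.9], [0, 0, 0.9], [0, 0, 0.9], [0, 0, 0.9], [0, 0, 0.8], [0, 0, 0.45], [0, 0, 0], [0, 0, 0], [0, 0, 0], [0, 0, 0], [0, 0, 0], [0, 0, 0], [0, 0, 0]], yaw=[0, 0, 0, 0, 0, 0, 0, 0, 0, 0, 0, 0, 0])

```text
t: 5.28
tcp_pos: [0.4443, -0.2357, 0.0051]
eef_rot: [0.733, 0.681, 0.0, 0.001]
contact_force: [-0.2, 1.2, 5.5]
opening: 0.0073
grip_force: 58.8
```

Emit:
play_rows(fingers=[0, 0, 0, 0, 0, 0, 0, 0, 0, 0, 0, 0, 0, 0, 0, 0, 0, 0], delta_pos=[[0, 0, -0.15], [0.2, 0, 0], [0.5, 0, 0], [0.65, 0, 0], [0.65, 0, 0], [0.65, 0, 0], [0.65, 0, 0], [0.65, 0, 0], [0.65, 0, 0], [0.65, 0, 0], [0.65, 0, 0], [0.65, 0, 0], [0.65, 0, 0], [0.65, 0, 0], [0.65, 0, 0], [0.4, 0, 0], [0, 0, 0.1], [0, 0, 0]], yaw=[0, 0, 0, 0, 0, 0, 0, 0, 0, 0, 0, 0, 0, 0, 0, 0, 0, 0])

```text
t: 7.52
tcp_pos: [0.457, -0.0581, 0.0052]
eef_rot: [0.733, 0.681, -0.0, 0.0]
contact_force: [0.6, 0.4, -1.5]
opening: 0.0075
grip_force: 58.7
```

```bash
python3 - <<'E'
from h import *
save('wrist','w2');go(.4448,-.235,.004,1.495)
a=cv2.imread('pics/w2.png');save('top','t1');b=cv2.imread('pics/t1.png')[100:310,150:430]
cv2.imwrite('pics/c3.png',np.hstack([cv2.resize(a,(400,300)),cv2.resize(b,(400,300),interpolation=cv2.INTER_CUBIC)]))
E
```

```text
t 7.575 tcp [ 0.4569 -0.0582  0.0052] ang 1.4971 yaw 0.02 now [-8.859  0.045  0.061] after yaw [-8.859  0.064  0.061] F [ 0.3 -0.4 -0.5] open 0.0072 grip 58.7 q6 -0.08
```

View pics/c3.png

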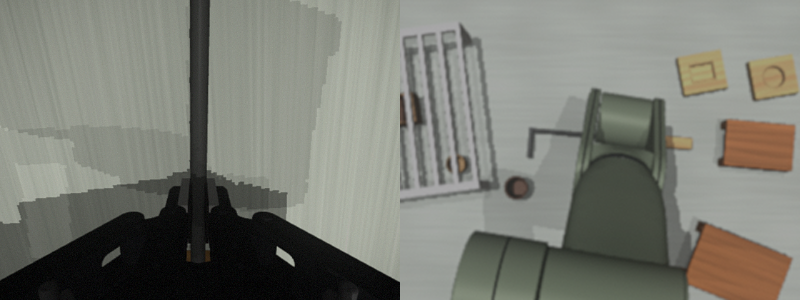

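The drawn-out tool lies clear of the rest: the handle tail is at (692,143) and the hook at (532,145) in the right half. I release it and move over the handle.

Emit:
play_rows(fingers=[60, 60, 60, 60, 60, 60, 60, 60, 60, 60, 60, 60], delta_pos=[[0, 0, 0], [0, 0, 0], [0, 0, -0.9], [0, 0, -0.9], [0, 0, -0.9], [-0.9, 0, -0.3], [-0.9, 0, 0], [-0.9, 0, 0], [-0.9, 0, 0], [-0.9, 0, 0], [-0.7, 0, 0], [0, 0, 0]], yaw=[0, 0, 0, 0, 0, 0, 0, 0, 0, 0, 0, 0])

```text
t: 9.12
tcp_pos: [0.4494, -0.1625, 0.0653]
eef_rot: [0.733, 0.68, 0.0, 0.0]
contact_force: [-0.0, -0.1, 0.0]
opening: 0.0601
grip_force: 0.0
```

```bash
python3 - <<'E'
from h import *
save('wrist','w3');go(.45,-.162,.004,1.495)
a=cv2.imread('pics/w3.png');cv2.imwrite('pics/w3b.png',a)
E
```

```text
t 9.175 tcp [ 0.4492 -0.162   0.0653] ang 1.4963 yaw 0.01 now [1.000e-03 3.800e-02 3.063e+00] after yaw [1.000e-03 3.800e-02 3.063e+00] F [-0.8 -0.9  0.4] open 0.0599 grip 0.0 q6 -0.3
```

View pics/w3.png

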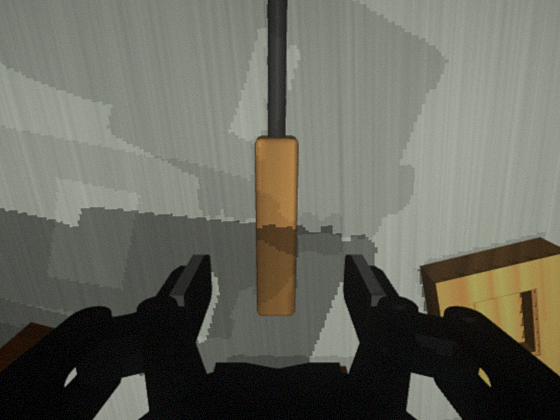

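The handle runs from (277,137) to (276,315), and its axis lies at u≈276.5.

```bash
python3 - <<'E'
from h import *
P=at('w3',[(277,138),(276,314)],.026);print(P,P.mean(0),np.linalg.norm(P[0]-P[1]))
go(*P.mean(0)[:2],.004,1.495)
E
```

```text
[[ 0.4531 -0.1064  0.026 ]
 [ 0.4443 -0.2133  0.026 ]] [ 0.4487  -0.15985  0.026  ] 0.10726159610969808
t 9.175 tcp [ 0.4492 -0.162   0.0653] ang 1.4963 yaw 0.01 now [ 0.103 -0.035  3.063] after yaw [ 0.103 -0.035  3.063] F [-0.8 -0.9  0.4] open 0.0599 grip 0.0 q6 -0.3
```

Emit:
play_rows(fingers=[60, 60, 60, 60, 60, 0, 0, 0, 0, 0, 0, 0, 0, 0], delta_pos=[[0.05, -0.03, 0.9], [0, 0, 0.9], [0, 0, 0.8], [0, 0, 0.43], [0, 0, 0], [0, 0, 0], [0, 0, 0], [0, 0, 0], [0, 0, 0], [0, 0, 0], [0, 0, -0.3], [0, 0.5, 0], [0, 0.9, 0], [0, 0.9, 0]], yaw=[0, 0, 0, 0, 0, 0, 0, 0, 0, 0, 0, 0, 0, 0])

```text
t: 10.92
tcp_pos: [0.4957, -0.1641, 0.0105]
eef_rot: [0.733, 0.681, 0.0, 0.0]
contact_force: [-0.1, -0.1, -1.6]
opening: 0.0224
grip_force: 58.8
```

```bash
python3 - <<'E'
from h import *
go(.663,-.081,.010,1.70)
E
```

```text
t 10.925 tcp [ 0.4957 -0.1641  0.0105] ang 1.4975 yaw -1.69 now [4.759 8.036 0.027] after yaw [3.045 8.829 0.027] F [-0.1 -0.1 -1.6] open 0.0224 grip 58.8 q6 -0.27
```

Emit:
play_rows(fingers=[0, 0, 0, 0, 0, 0, 0, 0, 0, 0, 0, 0, 0, 0, 0], delta_pos=[[0.7, 0, 0], [0.9, 0, 0], [0.9, 0.4, 0], [0.9, 0.8, 0], [0.86, 0.8, 0], [0.5, 0.8, 0], [0, 0.8, 0], [0, 0.9, 0], [0, 0.9, 0], [0, 0.9, 0], [0, 0.9, 0], [0, 0.8, 0], [0, 0, 0], [0, 0, 0], [0, 0, 0]], yaw=[0, 0, 0, 0, 0, 0, 0, 0, 0, 0, 0, -0.4, -0.6, -0.7, 0])

```text
t: 12.8
tcp_pos: [0.6616, -0.0806, 0.0104]
eef_rot: [0.66, 0.751, -0.0, -0.0]
contact_force: [0.1, -0.0, -1.4]
opening: 0.0225
grip_force: 58.9
```

```bash
python3 - <<'E'
from h import *
go(.663,-.081,.010,1.70)
save('top','t2');b=cv2.imread('pics/t2.png')[90:270,90:370]
cv2.imwrite('pics/c4.png',cv2.resize(b,(800,514),interpolation=cv2.INTER_CUBIC))
E
```

```text
t 12.8 tcp [ 0.6616 -0.0806  0.0104] ang 1.7004 yaw 0.0 now [-0.028  0.066  0.021] after yaw [-0.028  0.066  0.021] F [ 0.1 -0.  -1.4] open 0.0225 grip 58.9 q6 -0.27
```

View pics/c4.png

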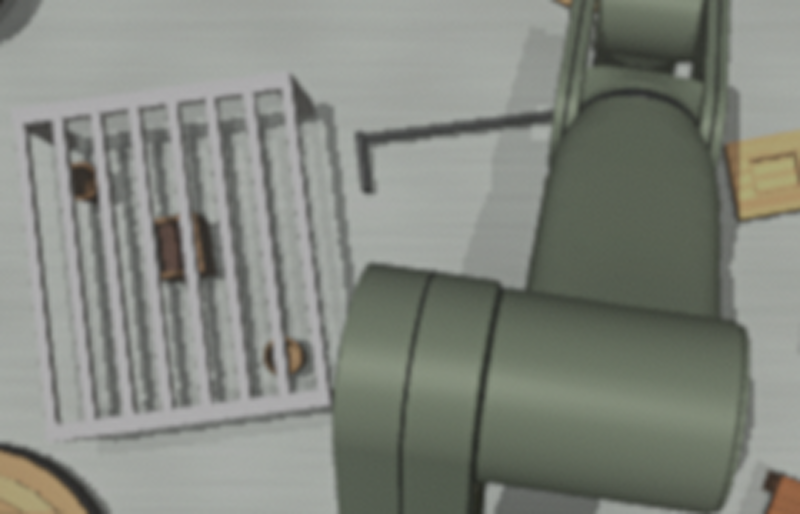

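The hook corner is at (362,134) and its tip at (370,190) in the crop. It stands just before the mouth, and the rod runs to (550,116).

```bash
python3 - <<'E'
from h import *
c=lambda L:[(90+(u+.5)*.35-.5,90+(v+.5)*.35-.5) for u,v in L]
U=np.array([np.cos(1.70),np.sin(1.70)]);W=np.array([U[1],-U[0]]);O=np.array([.511,.2216])
P=at('t2',c([(358,134),(367,190)]),.032)
Q=at('t2',c([(362,138),(550,116)]),.022); pot=at('t2',c([(153,218),(203,213),(212,275),(163,281)]),.062)
for n,p in(('hookouter',P),('rod',Q),('pot',pot)):
  for a in p: print(n,a,'u,w',((a[:2]-O)@U).round(4),((a[:2]-O)@W).round(4))
print(np.arctan2(*(Q[0]-Q[1])[1::-1]),pot.mean(0))
t=np.array(bot.state()['tcp_pos'])[:2]-O;print('tcp',t@U,t@W)
E
```

```text
hookouter [0.6303 0.1929 0.032 ] u,w -0.0438 0.1146
hookouter [0.5724 0.1827 0.032 ] u,w -0.0465 0.0559
rod [0.6284 0.1903 0.022 ] u,w -0.0462 0.1124
rod [ 0.652  -0.0039  0.022 ] u,w -0.2418 0.1108
pot [0.538  0.3919 0.062 ] u,w 0.1654 0.0487
pot [0.5433 0.3418 0.062 ] u,w 0.115 0.0475
pot [0.4811 0.3313 0.062 ] u,w 0.1126 -0.0155
pot [0.4749 0.3803 0.062 ] u,w 0.162 -0.0154
1.6917275457266745 [0.509325 0.361325 0.062   ]
tcp -0.3190898105957416 0.11030480814160122
```

Emit:
play_rows(fingers=[0, 0, 0, 0, 0, 0, 0, 0, 0, 0, 0, 0, 0, 0, 0, 0, 0], delta_pos=[[0.4, 0.25, 0], [0.8, 0, 0], [0.8, 0, 0], [0.8, 0, 0], [0.8, 0, 0], [0.8, 0, 0], [0.8, 0, 0], [0.8, 0, 0], [0.8, 0, 0], [0.8, 0, 0], [0.8, 0, 0], [0.8, 0, 0], [0.8, 0, 0], [0.8, 0, 0], [0.8, 0, 0], [0, 0, 0], [0, 0, 0]], yaw=[0, 0, 0, 0, 0, 0, 0, 0, 0, 0, 0, 0, 0, 0, 0, 0, 0])

```text
t: 14.98
tcp_pos: [0.636, 0.1496, 0.0107]
eef_rot: [0.659, 0.752, -0.0, 0.0]
contact_force: [0.4, 0.8, -1.4]
opening: 0.0234
grip_force: 59.0
```

```bash
python3 - <<'E'
from h import *
go(.663,-.081,.010,1.70)
save('top','t3');b=cv2.imread('pics/t3.png')[100:240,90:270]
cv2.imwrite('pics/c5.png',cv2.resize(b,(720,560),interpolation=cv2.INTER_CUBIC))
E
```

```text
t 14.975 tcp [0.636  0.1496 0.0107] ang 1.7016 yaw 0.01 now [-11.61   -0.164   0.033] after yaw [-11.61   -0.146   0.033] F [ 0.4  0.8 -1.4] open 0.0234 grip 59.0 q6 0.08
```

View pics/c5.png

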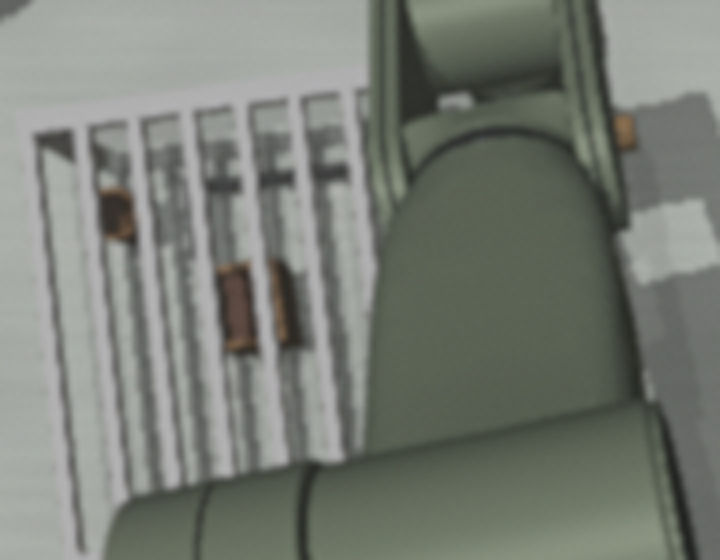

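The rod shows at (205–345,185–170), past the pot's back edge and well clear of the round back pot at (117,213). I lower the tool, slide it sideways behind the pot and begin the drag.

Emit:
play_rows(fingers=[0, 0, 0, 0, 0, 0, 0, 0, 0, 0, 0, 0], delta_pos=[[0, 0, 0.15], [0, -0.5, 0.05], [0, -0.6, 0], [0, -0.6, 0], [0, -0.6, 0], [0, -0.6, 0], [0, 0, 0], [-0.3, 0, 0], [-0.4, 0, 0], [-0.5, 0, 0], [-0.5, 0, 0], [0, 0, 0]], yaw=[0, 0, 0, 0, 0, 0, 0, 0, 0, 0, 0, 0])

```text
t: 16.52
tcp_pos: [0.583, 0.1074, 0.0066]
eef_rot: [0.66, 0.751, -0.0, 0.0]
contact_force: [0.3, 0.3, -1.9]
opening: 0.0227
grip_force: 59.0
```

```bash
python3 - <<'E'
from h import *
go(.609,-.101,.006,1.70)
save('top','t4');b=cv2.imread('pics/t4.png')[100:240,90:270]
cv2.imwrite('pics/c6.png',cv2.resize(b,(720,560),interpolation=cv2.INTER_CUBIC))
E
```

```text
t 16.525 tcp [0.583  0.1074 0.0066] ang 1.7003 yaw 0.0 now [-10.501  -0.059   0.031] after yaw [-10.501  -0.056   0.031] F [ 0.3  0.3 -1.9] open 0.0227 grip 59.0 q6 0.03
```

View pics/c6.png

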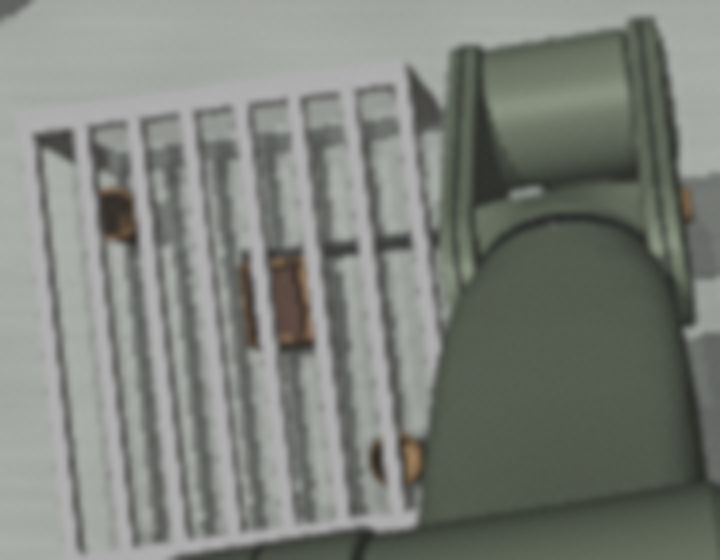

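The drag works: the pot's left rim edge moved from x≈218 to x≈245 px, and the pot is still square to the shelf. I continue the drag.

Emit:
play_rows(fingers=[0, 0, 0, 0, 0, 0, 0, 0, 0, 0, 0, 0, 0, 0, 0, 0, 0, 0, 0, 0], delta_pos=[[-0.4, 0, 0], [-0.56, 0, 0], [-0.56, 0, 0], [-0.56, 0, 0], [-0.56, 0, 0], [-0.56, 0, 0], [-0.56, 0, 0], [-0.56, 0, 0], [-0.56, 0, 0], [-0.56, 0, 0], [-0.56, 0, 0], [-0.56, 0, 0], [-0.56, 0, 0], [-0.56, 0, 0], [-0.56, 0, 0], [-0.56, 0, 0], [-0.56, 0, 0], [-0.56, 0, 0], [-0.5, 0, 0], [0, 0, 0]], yaw=[0, 0, 0, 0, 0, 0, 0, 0, 0, 0, 0, 0, 0, 0, 0, 0, 0, 0, 0, 0])

```text
t: 19.08
tcp_pos: [0.6103, -0.0991, 0.0067]
eef_rot: [0.66, 0.752, -0.0, 0.0]
contact_force: [-1.0, -1.6, -1.9]
opening: 0.0226
grip_force: 59.0
```

```bash
python3 - <<'E'
from h import *
go(.609,-.101,.006,1.70)
save('top','t5')
i=cv2.imread('pics/t5.png').astype(int); f=(i[...,2]-i[...,0]>25).astype(np.uint8)
n,l,st,ce=cv2.connectedComponentsWithStats(f)
for k in range(1,n):
  if 12<st[k,4]<900 and 90<ce[k][0]<420 and 90<ce[k][1]<270: print(st[k],ce[k].round(1),at('t5',[ce[k]],.06)[0])
E
```

```text
t 19.075 tcp [ 0.6103 -0.0991  0.0067] ang 1.7009 yaw 0.01 now [-0.085 -0.076  0.037] after yaw [-0.086 -0.076  0.037] F [-1.  -1.6 -1.9] open 0.0226 grip 59.0 q6 -0.31
[350 135  30  32 700] [364.3 150.7] [ 0.5847 -0.2373  0.06  ]
[394 138  36  32 890] [411.  153.5] [ 0.577  -0.3688  0.06  ]
[118 155   5   5  13] [120.7 156.9] [0.5642 0.4583 0.06  ]
[222 155  20  23 355] [231.6 166. ] [0.5393 0.1395 0.06  ]
[191 209   5  11  46] [192.7 214.3] [0.4011 0.2479 0.06  ]
```

Emit:
play_rows(fingers=[0, 0, 0, 0, 0, 0, 0, 0, 0, 0, 60, 60, 60, 60, 60, 60, 60, 60, 60, 60], delta_pos=[[0.4, 0, 0], [0.2, 0, 0], [0, 0.5, 0], [0, 0.8, 0], [0, 0.8, 0], [0, 0.8, 0], [0, 0.8, 0], [0, 0.6, 0.05], [0, 0, 0.05], [0, 0, 0], [0, 0, 0], [0, 0, 0], [0, 0, 0], [0, 0, -0.6], [0, 0, -1], [0, 0, -1], [0, 0, -1], [0, 0, -1], [0, 0, -1], [0, 0, 0]], yaw=[0, 0, 0, 0, 0, 0, 0, 0, 0, 0, 0, 0, 0, 0, 0, 0, 0, 0, 0, 0])

```text
t: 21.62
tcp_pos: [0.6953, -0.0751, 0.1203]
eef_rot: [0.659, 0.752, 0.002, 0.003]
contact_force: [0.1, 0.7, 0.9]
opening: 0.0599
grip_force: 0.0
```

```bash
cat > rim.py <<'E'
from h import *
def rect(fn,lo=(0,0),hi=(560,420),amin=200,thr=25):
    i=cv2.imread(f'pics/{fn}.png').astype(int); f=((i[...,2]-i[...,0]>thr)).astype(np.uint8)
    n,l,st,ce=cv2.connectedComponentsWithStats(f)
    for k in range(1,n):
        if st[k,4]>amin and lo[0]<ce[k][0]<hi[0] and lo[1]<ce[k][1]<hi[1]:
            c=max(cv2.findContours((l==k).astype(np.uint8),0,2)[0],key=len); print(st[k],cv2.boxPoints(cv2.minAreaRect(c)).round(1).tolist())
            yield l==k
E
python3 - <<'E'
from rim import *
go(.539,.1395,.15,1.70)
save('top','t6');[0 for _ in rect('t6',(190,130),(320,260),100)]
E
```

```text
t 21.625 tcp [ 0.6953 -0.0751  0.1203] ang 1.7015 yaw 0.01 now [11.657 -6.35  -1.484] after yaw [11.647 -6.367 -1.484] F [0.1 0.7 0.9] open 0.0599 grip 0.0 q6 -0.25
[222 155  20  23 361] [[221.3000030517578, 156.3000030517578], [238.60000610351562, 154.1999969482422], [241.3000030517578, 175.60000610351562], [224.0, 177.8000030517578]]
```

Emit:
play_rows(fingers=[85, 85, 85, 85, 85, 85, 85, 85, 85, 85, 85, 85, 85, 85], delta_pos=[[0.9, -0.49, -0.3], [0.9, -0.49, -0.3], [0.9, -0.49, -0.3], [0.9, -0.49, -0.3], [0.9, -0.49, -0.3], [0.9, -0.49, -0.3], [0.9, -0.49, -0.3], [0.9, -0.49, -0.3], [0.9, -0.49, -0.3], [0.9, -0.49, -0.3], [0.9, -0.49, 0], [0.9, -0.49, 0], [0.8, -0.49, 0], [0, 0, 0]], yaw=[0, 0, 0, 0, 0, 0, 0, 0, 0, 0, 0, 0, 0, 0])

```text
t: 23.42
tcp_pos: [0.5363, 0.1395, 0.1766]
eef_rot: [0.659, 0.752, -0.0, -0.0]
contact_force: [-0.0, -1.0, 0.5]
opening: 0.0851
grip_force: 0.0
```

```bash
python3 - <<'E'
from rim import *
go(.539,.1395,.15,1.70)
save('wrist','w4')
print('exp',px('w4',[[.539,.1395,.062]]))
for m in rect('w4',(100,30),(460,330),1500,20):
    print(m.sum())
    small=cv2.resize(cv2.imread('pics/w4.png'),(28,21)).astype(int); print((small[...,2]-small[...,0])[:, 5:23])
E
```

```text
t 23.425 tcp [0.5363 0.1395 0.1766] ang 1.7033 yaw 0.03 now [-0.018  0.136  1.33 ] after yaw [-0.018  0.136  1.33 ] F [-0.  -1.   0.5] open 0.0851 grip 0.0 q6 0.1
exp [[281.5 203.3]]
[ 241  171   78   62 3366] [[240.1999969482422, 231.0], [241.0, 170.89999389648438], [318.20001220703125, 172.0], [317.29998779296875, 232.10000610351562]]
3366
[[10 13 13 10 11  9 10  9  8  6  6  7  6  6  7  6  3  4]
 [23 70 13  3  5  5  8  5  4  5  6  7  3  7  6  6  4  5]
 [ 3  3  4  4  6  5  7  8  5  5  6  7  6  6  3  7  5  4]
 [ 5  6  6  5  5  5  5  5  6  5  5  7  5  6  4  4  4  4]
 [ 7  5  5  7  5  5  6  6  6  4  6  5  5  6  4  6  5  6]
 [ 2  2  3  4  1  3  4  6  5  4  5  5  3  6  2  4  4  5]
 [ 6  5  6  5  5  7  6  6  7  4  5  6  3  7  7  7  7  7]
 [ 5  6  6  5  6  5  5  6  6  6  5  8  7  2  2  2  1  8]
 [ 3  6  5  7  6  5  6 19 18 19 15  4  7  7  6  5  6  7]
 [ 4  5  7  7  5  6  5 17 22 24 11  6  6  7  6  2  7  8]
 [ 6  6  7  5  7  5  4 13 13 30 19  6  7  7  7  0  7  5]
 [ 7  5  5  5  5  4  4 36 40 42 41  3  7  6  7  2  7  7]
 [ 5  5  4  5  6  7  4  6  5  4  6  7  6  6  8  1  8  7]
 [ 3  5  5  0  6  6  5  5  4  5  7  9  8  6  2  1  6  6]
 [ 3  0  2  0  7  5  4  3  7  5  8  7  8  7  1  1  7  7]
 [ 0  2 -1  3  4  6  5  2  6  4  5  7  7  7  1  1  2  6]
 [-1  0  0  4  6  5  4  5  5  7  6  7  6  7 -1  1  1  2]
 [-1 -2 -1  6  7  6  7  6  7  6  7  6  7  7 30 -1  0  0]
 [ 1 -1  1 -1  7  7  0  2  0  4  1 -1  7  7 -1  1  0 -2]
 [-1  0  1  0 -1 -1  0  0  0 -3  1  3  1  2  2  1 -2 -2]
 [ 0 -1  4 -2  0  1 -3 -2  3  0 -2  1  2  0  0  2  1  1]]
```

```bash
python3 - <<'E'
from rim import *
P=at('w4',[(240.2,231),(241,171),(318.2,172),(317.3,232)],.062);print(P)
c=P.mean(0);print(c,[np.linalg.norm(P[i]-P[i-1]).round(4) for i in range(4)],'ang short',np.arctan2(*(P[1]-P[0])[1::-1]),np.arctan2(*(P[2]-P[3])[1::-1]))
go(c[0],c[1],.030,1.689)
d=np.load('pics/w4.npz');print(-d['R'].T@d['t'],d['R'][2])
i=cv2.imread('pics/w4.png');print(i[150:240:3,279].tolist())
E
```

```text
[[0.5088 0.112  0.062 ]
 [0.5045 0.1611 0.062 ]
 [0.5638 0.1682 0.062 ]
 [0.5712 0.1194 0.062 ]]
[0.537075 0.140175 0.062   ] [np.float64(0.0628), np.float64(0.0493), np.float64(0.0597), np.float64(0.0494)] ang short 1.6581498336857523 1.7212891582250127
t 23.475 tcp [0.537  0.1389 0.1767] ang 1.7026 yaw 0.11 now [0.062 0.013 7.333] after yaw [0.062 0.012 7.333] F [ 0.8 -0.6 -0.3] open 0.0851 grip 0.0 q6 0.1
[0.52681533 0.20912929 0.31892022] [ 0.03460698 -0.27554607 -0.96066473]
[[124, 134, 132], [125, 135, 130], [127, 138, 132], [126, 134, 133], [126, 139, 134], [27, 30, 45], [20, 27, 37], [17, 30, 37], [40, 72, 100], [45, 78, 110], [26, 40, 58], [26, 32, 52], [34, 40, 57], [20, 31, 48], [24, 31, 49], [23, 30, 53], [16, 24, 45], [22, 28, 47], [22, 32, 48], [22, 27, 46], [33, 44, 60], [16, 23, 35], [18, 23, 36], [23, 30, 37], [16, 25, 36], [20, 29, 36], [29, 44, 64], [29, 51, 72], [86, 93, 93], [87, 96, 92]]
```

Emit:
play_rows(fingers=[85, 85, 85, 85, 85, 85, 85, 85, 85, 85, 0, 0, 0, 0, 0, 0], delta_pos=[[0.03, 0.01, 0.6], [0, 0, 0.9], [0, 0, 0.9], [0, 0, 0.9], [0, 0, 0.9], [0, 0, 0.9], [0, 0, 0.9], [0, 0, 0.9], [0, 0, 0.63], [0, 0, 0], [0, 0, 0], [0, 0, 0], [0, 0, 0], [0, 0, 0], [0, 0, 0], [0, 0, 0]], yaw=[0.1, 0, 0, 0, 0, 0, 0, 0, 0, 0, 0, 0, 0, 0, 0, 0])

```text
t: 25.48
tcp_pos: [0.5381, 0.1393, 0.027]
eef_rot: [0.664, 0.748, 0.001, 0.001]
contact_force: [0.6, -0.5, 5.8]
opening: 0.0591
grip_force: 66.0
```

Emit:
play_rows(fingers=[0, 0, 0, 0, 0, 0, 0], delta_pos=[[0, 0, -0.2], [0, 0, -0.6], [0, 0, -1], [0, 0, -1], [0, 0, -1], [0, 0, -1], [0, 0, 0]], yaw=[0, 0, 0, 0, 0, 0, 0])

```text
t: 26.35
tcp_pos: [0.5382, 0.1394, 0.1238]
eef_rot: [0.664, 0.748, 0.001, 0.001]
contact_force: [0.2, 0.6, -2.6]
opening: 0.0591
grip_force: 65.3
```

```bash
python3 - <<'E'
from rim import *
go(.592,-.2355,.12,0.19)
save('wrist','w5')
[0 for m in rect('w5',(100,30),(460,330),300,20)]
i=cv2.imread('pics/w5.png');print(i[200:330:4,279].tolist())
E
```

```text
t 26.35 tcp [0.5382 0.1394 0.1238] ang 1.6894 yaw 12.5 now [-18.93    0.453   0.188] after yaw [-0.899 18.914  0.188] F [ 0.2  0.6 -2.6] open 0.0591 grip 65.3 q6 0.11
[  190   210   174   155 15928] [[190.0, 210.0], [363.0, 210.0], [363.0, 364.0], [190.0, 364.0]]
[[83, 91, 91], [83, 92, 87], [89, 98, 95], [29, 44, 54], [34, 45, 56], [20, 28, 47], [20, 33, 48], [24, 40, 53], [17, 33, 49], [21, 37, 51], [19, 36, 50], [22, 31, 46], [12, 25, 39], [27, 69, 108], [45, 82, 119], [17, 36, 60], [4, 11, 27], [19, 23, 37], [7, 18, 30], [15, 18, 31], [9, 15, 31], [9, 12, 29], [7, 9, 27], [18, 21, 33], [0, 15, 24], [8, 12, 28], [8, 12, 29], [13, 19, 30], [8, 12, 25], [7, 13, 24], [5, 17, 30], [10, 15, 31], [12, 11, 28]]
```

```bash
python3 - <<'E'
from rim import *
i=cv2.imread('pics/w5.png').astype(int)
s=bot.state();t=np.array(s['tcp_pos']);M=R.from_quat(s['eef_rot']).as_matrix()
for cx in (215,245,279,310,340):
    col=i[235:275,cx-4:cx+5,2].mean(1); print(cx,col.astype(int).tolist())
    v=235+np.argmax(np.diff(col))+.5
    print(v,(M.T@(at('w5',[(cx,v)],t[2]+.035)[0]-t)).round(4))
for cx in (215,279,340):
    col=i[195:225,cx-4:cx+5].sum(2).mean(1); v=195+np.argmin(np.diff(col))+.5; print('bottom',cx,v,(M.T@(at('w5',[(cx,v)],t[2]+.035-.048)[0]-t)).round(4))
E
```

```text
215 [53, 51, 53, 52, 52, 52, 52, 51, 51, 52, 52, 51, 51, 47, 51, 105, 118, 116, 115, 114, 116, 114, 114, 113, 114, 114, 115, 115, 74, 37, 31, 35, 31, 35, 34, 34, 33, 34, 32, 35]
249.5 [ 0.0239 -0.0214 -0.035 ]
245 [52, 52, 51, 49, 50, 50, 47, 49, 49, 49, 47, 47, 45, 41, 62, 105, 117, 116, 114, 115, 113, 114, 115, 115, 104, 83, 78, 73, 45, 30, 31, 32, 31, 30, 31, 30, 31, 31, 30, 31]
249.5 [ 0.0238 -0.0109 -0.035 ]
279 [48, 50, 49, 52, 48, 49, 47, 50, 50, 47, 46, 44, 42, 42, 74, 108, 120, 114, 115, 116, 113, 115, 108, 80, 68, 68, 69, 63, 38, 30, 32, 28, 30, 32, 29, 31, 29, 31, 28, 30]
249.5 [ 0.0238  0.001  -0.035 ]
310 [50, 50, 51, 51, 48, 50, 50, 50, 51, 51, 50, 50, 48, 50, 96, 125, 130, 123, 118, 119, 119, 121, 119, 115, 114, 116, 117, 84, 45, 29, 30, 31, 31, 33, 30, 31, 30, 29, 33, 28]
248.5 [ 0.0241  0.0118 -0.0349]
340 [54, 56, 52, 55, 55, 54, 55, 53, 53, 51, 55, 55, 47, 54, 109, 129, 131, 129, 128, 128, 128, 129, 128, 127, 126, 133, 130, 84, 47, 40, 43, 43, 41, 40, 40, 38, 41, 40, 37, 36]
248.5 [ 0.0241  0.0223 -0.0349]
bottom 215 210.5 [ 0.0238 -0.0299  0.013 ]
bottom 279 209.5 [0.0243 0.0013 0.013 ]
bottom 340 209.5 [0.0241 0.031  0.0131]
```

Emit:
play_rows(fingers=[0, 0, 0, 0, 0, 0, 0, 0, 0, 0, 0, 0, 0, 0, 0, 0, 0, 0, 0, 0], delta_pos=[[-0.5, 0, 0], [-0.9, 0.02, 0], [-1, 0.03, 0], [-1, 0.03, 0], [-1, 0.03, 0], [-1, 0.03, 0], [-1, 0.03, 0], [-1, 0.03, 0], [-1, 0.03, 0], [-1, 0.03, 0], [-1, 0.03, 0], [-1, 0.03, 0], [-1, 0.03, 0], [-1, 0.03, 0], [-1, 0.03, 0], [-1, 0.03, 0], [-1, 0, 0], [-1, 0, 0], [-1, 0, 0], [-0.5, 0, 0]], yaw=[0, 0, 0, 0, 0, 0, 0, 0, 0, 0, 0, 0, 0, 0, 0, 0, 0, 0, 0, 0])

```text
t: 28.9
tcp_pos: [0.5909, -0.2367, 0.1221]
eef_rot: [0.664, 0.747, -0.0, 0.0]
contact_force: [0.0, -0.0, -3.0]
opening: 0.0594
grip_force: 65.3
```

Emit:
play_rows(fingers=[0, 0, 0, 0, 0, 0, 0, 0, 0, 0, 0, 0, 0, 0, 0], delta_pos=[[0, 0, 0], [0, 0, 0], [0, 0, 0], [0, 0, 0], [0, 0, 0], [0, 0, 0], [0, 0, 0], [0, 0, 0], [0, 0, 0], [0, 0, 0], [0, 0, 0], [0, 0, 0], [0, 0, 0], [0, 0, 0], [0, 0, 0]], yaw=[0.5, 0.9, 1, 1, 1, 1, 1, 1, 1, 1, 1, 1, 0.7, 0.4, 0])

```text
t: 30.78
tcp_pos: [0.5908, -0.2351, 0.1221]
eef_rot: [0.995, 0.095, -0.0, -0.0]
contact_force: [-0.7, 0.7, -2.7]
opening: 0.0593
grip_force: 65.3
```

```bash
python3 - <<'E'
from rim import *
go(.592,-.2355,.12,0.185)
save('wrist','w6')
S=np.array([[.6226,-.1831],[.6394,-.2724],[.5601,-.2864],[.5434,-.198]])
print(px('w6',np.c_[S,[.024]*4]).tolist())
for m in rect('w6',(0,0),(560,420),600,20): pass
E
```

```text
t 30.775 tcp [ 0.5908 -0.2351  0.1221] ang 0.1902 yaw 0.04 now [0.055 0.03  0.105] after yaw [0.055 0.03  0.105] F [-0.7  0.7 -2.7] open 0.0593 grip 65.3 q6 0.98
[[213.7, 153.0], [341.2, 153.4], [334.2, 257.2], [218.9, 257.0]]
[   0    0  160   43 6024] [[-0.0, 0.0], [159.0, 0.0], [159.0, 42.0], [0.0, 42.0]]
[  191   151   173   223 22292] [[184.5, 363.79998779296875], [197.10000610351562, 144.0], [368.79998779296875, 153.8000030517578], [356.20001220703125, 373.70001220703125]]
[  389   195   142   106 13011] [[388.70001220703125, 298.79998779296875], [390.0, 194.8000030517578], [530.0999755859375, 196.5], [528.7999877929688, 300.5]]
[ 405  372   57   48 1719] [[405.0, 372.0], [461.0, 372.0], [461.0, 419.0], [405.0, 419.0]]
```

```bash
python3 - <<'E'
from rim import *
i=cv2.imread('pics/w6.png').astype(int)
for c in (230,277,325): print('col',c,i[140:200:1,c-3:c+4,2].mean(1).astype(int).tolist())
for r in (165,185): print('rowL',r,i[r-1:r+2,200:230,2].mean(0).astype(int).tolist(),'rowR',i[r-1:r+2,325:355,2].mean(0).astype(int).tolist())
Q=np.array([[.6046,-.209],[.6146,-.256],[.5791,-.2623],[.5691,-.2154]]);print(px('w6',np.c_[Q,[.024]*4]).tolist())
E
```

```text
col 230 [165, 164, 163, 165, 166, 168, 170, 170, 169, 170, 174, 136, 94, 78, 76, 132, 198, 207, 207, 207, 206, 205, 206, 206, 205, 205, 207, 206, 205, 205, 205, 207, 205, 207, 205, 206, 205, 207, 202, 201, 203, 206, 206, 206, 207, 206, 205, 205, 205, 206, 206, 204, 205, 205, 205, 206, 206, 201, 199, 198]
col 277 [164, 165, 165, 165, 166, 169, 168, 166, 165, 167, 172, 155, 102, 77, 73, 134, 197, 209, 207, 204, 205, 205, 205, 205, 206, 206, 205, 205, 205, 205, 205, 206, 205, 207, 205, 206, 204, 207, 203, 199, 202, 207, 208, 183, 119, 95, 116, 124, 125, 126, 130, 131, 133, 134, 133, 129, 120, 118, 113, 113]
col 325 [191, 189, 190, 189, 189, 182, 171, 166, 167, 169, 172, 155, 102, 78, 80, 130, 198, 208, 207, 206, 197, 192, 191, 184, 180, 156, 145, 129, 122, 125, 126, 126, 128, 130, 127, 128, 125, 128, 128, 126, 124, 123, 118, 120, 121, 124, 126, 126, 128, 129, 130, 132, 135, 133, 134, 133, 132, 129, 131, 148]
rowL 165 [164, 161, 164, 162, 164, 163, 163, 163, 162, 164, 164, 168, 165, 167, 168, 168, 169, 183, 208, 206, 204, 205, 205, 207, 205, 207, 207, 206, 205, 206] rowR [161, 151, 124, 125, 128, 124, 129, 122, 125, 124, 125, 125, 125, 124, 121, 139, 154, 146, 126, 127, 128, 126, 124, 128, 128, 125, 124, 123, 126, 123]
rowL 185 [168, 167, 168, 166, 168, 167, 167, 165, 165, 165, 164, 166, 163, 163, 162, 162, 164, 162, 181, 206, 207, 205, 205, 207, 206, 206, 205, 206, 207, 205] rowR [126, 123, 122, 124, 123, 124, 125, 123, 123, 122, 124, 123, 121, 136, 154, 152, 140, 123, 123, 125, 125, 122, 124, 125, 126, 127, 124, 126, 126, 126]
[[245.5, 184.0], [311.2, 182.7], [309.2, 229.2], [246.2, 230.5]]
```

```bash
python3 - <<'E'
from rim import *
i=cv2.imread('pics/w6.png').astype(int);i5=cv2.imread('pics/w5.png').astype(int)
print('L',i5[212:215,183:200].mean(0).astype(int).tolist());print('R',i5[212:215,354:370].mean(0).astype(int).tolist())
for r in (165,185): print(r,i[r-1:r+2,334:348].mean(0).astype(int).tolist())
s=bot.state();t=np.array(s['tcp_pos']);M=R.from_quat(s['eef_rot']).as_matrix()
f=lambda uv,z:((at('w6',uv,z)-t)@M).round(4)[:,:2].tolist()
print('far edge',f([(230,155),(325,155)],.024),'recess far',f([(277,183.5)],.024))
print('sides',f([(217.2,165),(218.2,185),(341.5,165),(340,185)],.024))
i6=i
for r in (206,214): print('pot side rows',r,i6[r,185:225,2].tolist(),i6[r,335:372,2].tolist())
E
```

```text
L [[169, 181, 177], [182, 194, 190], [178, 190, 187], [172, 183, 178], [163, 175, 168], [165, 177, 173], [169, 180, 175], [168, 181, 175], [164, 178, 172], [164, 179, 174], [166, 178, 174], [164, 177, 170], [166, 178, 174], [162, 175, 169], [161, 173, 168], [156, 167, 163], [158, 168, 164]]
R [[195, 206, 200], [193, 204, 201], [195, 207, 201], [194, 207, 202], [193, 205, 201], [187, 199, 193], [188, 201, 196], [188, 199, 196], [191, 203, 198], [191, 205, 200], [193, 205, 200], [189, 203, 196], [191, 203, 200], [188, 201, 196], [183, 197, 190], [188, 202, 196]]
165 [[56, 93, 124], [57, 93, 125], [55, 93, 125], [58, 97, 125], [54, 91, 124], [52, 92, 121], [60, 102, 139], [69, 116, 154], [96, 125, 146], [122, 131, 126], [122, 131, 127], [122, 130, 128], [117, 127, 126], [116, 126, 124]]
185 [[52, 90, 122], [54, 90, 124], [53, 90, 123], [55, 91, 121], [58, 101, 136], [63, 113, 154], [66, 112, 152], [95, 121, 140], [118, 128, 123], [119, 128, 123], [117, 128, 125], [118, 127, 125], [116, 125, 122], [116, 127, 124]]
far edge [[0.0397, -0.0335], [0.0395, 0.0343]] recess far [[0.0188, 0.0001
[... 172 characters left out ...]
92, 190, 195, 186, 167, 166, 168, 167, 168, 171, 166, 164, 162, 162, 164, 167, 168, 165, 168, 171, 182, 207, 206, 205, 205, 203] [159, 157, 163, 162, 161, 142, 120, 121, 127, 125, 123, 127, 129, 122, 127, 127, 129, 127, 125, 128, 125, 127, 122, 126, 122, 119, 125, 123, 122, 123, 123, 129, 123, 124, 131, 126, 124]
pot side rows 214 [188, 190, 190, 184, 185, 186, 188, 187, 187, 185, 167, 169, 169, 173, 166, 166, 167, 170, 163, 171, 169, 167, 165, 170, 167, 170, 173, 152, 86, 50, 46, 55, 47, 49, 49, 49, 51, 52, 46, 54] [43, 41, 41, 49, 43, 44, 70, 106, 133, 125, 123, 125, 120, 125, 125, 121, 121, 117, 121, 123, 122, 118, 118, 120, 123, 117, 123, 124, 120, 124, 123, 127, 119, 124, 122, 125, 121]
```

Emit:
play_rows(fingers=[0, 0, 0, 0, 0], delta_pos=[[0.02, 0.065, 0.5], [0, 0, 0.9], [0, 0, 0.9], [0, 0, 0.6], [0, 0, 0]], yaw=[0.03, 0, 0, 0, 0])

```text
t: 31.45
tcp_pos: [0.5907, -0.2361, 0.0627]
eef_rot: [0.996, 0.093, -0.001, -0.001]
contact_force: [0.4, -0.2, -2.5]
opening: 0.0592
grip_force: 65.3
```

```bash
python3 - <<'E'
from rim import *
go(.592,-.2355,.039,0.185)
save('wrist','w7')
i=cv2.imread('pics/w7.png').astype(int)
s=bot.state();t=np.array(s['tcp_pos']);M=R.from_quat(s['eef_rot']).as_matrix()
print('pred stand',px('w7',np.c_[np.array([[.6226,-.1831],[.6394,-.2724],[.5601,-.2864],[.5434,-.198]]),[.024]*4]).tolist())
P=t+np.array([[.024,-.03,.013],[.024,.03,.013]])@M.T; print('pred pot bottom',px('w7',P))
for c in (230,277,325): print('col',c,i[120:225,c-3:c+4].mean(1).astype(int)[:,2].tolist())
for r in (180,190,200): print(r,'L',[(185+k,v) for k,v in enumerate(i[r-1:r+2,185:225,2].mean(0).astype(int).tolist())][::1][5:35],'R',i[r-1:r+2,335:375].mean(0).astype(int)[:,[0,2]].tolist())
E
```

```text
t 31.45 tcp [ 0.5907 -0.2361  0.0627] ang 0.1859 yaw 0.01 now [ 0.069 -0.016  1.183] after yaw [ 0.069 -0.016  1.183] F [ 0.4 -0.2 -2.5] open 0.0592 grip 65.3 q6 0.99
pred stand [[191.8, 166.1], [359.5, 166.0], [349.0, 297.4], [201.4, 297.5]]
pred pot bottom [[215.2 209.4]
 [340.2 209.3]]
col 230 [168, 170, 169, 168, 168, 167, 166, 166, 166, 164, 163, 162, 161, 165, 166, 167, 168, 166, 165, 165, 164, 165, 165, 165, 165, 163, 166, 167, 168, 167, 167, 168, 168, 168, 169, 170, 171, 171, 173, 176, 173, 171, 140, 96, 86, 86, 83, 75, 85, 193, 213, 211, 209, 208, 208, 208, 209, 210, 209, 209, 207, 208, 209, 210, 207, 209, 209, 209, 209, 208, 208, 208, 209, 208, 208, 209, 208, 209, 205, 178, 165, 168, 164, 155, 145, 143, 175, 183, 186, 187, 141, 72, 49, 49, 53, 50, 52, 49, 50, 52, 53, 50, 50, 50, 48]
col 277 [171, 167, 167, 165, 167, 166, 167, 167, 169, 171, 174, 173, 173, 170, 168, 168, 171, 170, 168, 167, 166, 166, 169, 170, 171, 166, 168, 169, 167, 168, 167, 167, 167, 168, 170, 169, 171, 169, 168, 169, 172, 174, 127, 88, 82, 83, 81, 76, 105, 195, 212, 210, 208, 207, 205, 206, 207, 209, 20
[... 2499 characters left out ...]
), (200, 204), (201, 204), (202, 203), (203, 205), (204, 206), (205, 205), (206, 202), (207, 206), (208, 204), (209, 205), (210, 207), (211, 202), (212, 204), (213, 203), (214, 204), (215, 203), (216, 205), (217, 202), (218, 205), (219, 204)] R [[52, 126], [52, 123], [52, 125], [55, 128], [50, 122], [58, 127], [52, 125], [53, 124], [53, 124], [54, 127], [52, 124], [48, 120], [54, 125], [55, 126], [53, 123], [53, 124], [55, 125], [56, 127], [53, 124], [54, 124], [53, 124], [53, 124], [51, 125], [57, 126], [90, 128], [123, 126], [122, 125], [122, 129], [120, 127], [119, 125], [121, 128], [120, 126], [117, 124], [120, 125], [116, 125], [119, 124], [117, 123], [118, 125], [118, 126], [116, 123]]
```

```bash
python3 - <<'E'
from rim import *
s=bot.state();t=np.array(s['tcp_pos']);M=R.from_quat(s['eef_rot']).as_matrix()
f=lambda uv,z:((at('w7',uv,z)-t)@M).round(4)[:,:2].tolist()
print(f([(230,168.7),(277,168.5),(325,168.5),(277,200.3)],.024)); print(f([(197.2,190),(360.2,190),(198.2,200),(359.1,200)],.024))
i=cv2.imread('pics/w7.png').astype(int)
for r in (216,222): print(i[r,204:222].sum(1).tolist(),i[r,333:350].sum(1).tolist())
print(f([(215,210.5),(277,210.5)],t[2]-.013))
E
```

```text
[[0.0391, -0.0259], [0.0392, -0.0004], [0.0392, 0.0257], [0.0213, -0.0004]]
[[0.0273, -0.0446], [0.0272, 0.0457], [0.0215, -0.0443], [0.0215, 0.0454]]
[477, 479, 473, 481, 499, 490, 479, 360, 170, 108, 98, 122, 114, 126, 103, 122, 100, 122] [88, 105, 95, 112, 99, 92, 88, 90, 73, 169, 246, 293, 299, 291, 301, 284, 297]
[448, 470, 463, 401, 224, 98, 114, 103, 127, 113, 129, 114, 120, 118, 111, 114, 113, 107] [100, 98, 80, 89, 91, 90, 91, 90, 112, 93, 90, 94, 97, 149, 249, 280, 287]
[[0.0234, -0.0301], [0.0234, -0.0003]]
```

Emit:
play_rows(fingers=[0, 0, 0, 0, 0, 0], delta_pos=[[0.02, 0.03, 0.25], [0, 0, 0.25], [0, 0, 0.2], [0, 0, 0.15], [0, 0, 0.1], [0, 0, 0]], yaw=[0, 0, 0, 0, 0, 0])

```text
t: 32.25
tcp_pos: [0.5919, -0.2369, 0.045]
eef_rot: [0.996, 0.093, -0.0, -0.0]
contact_force: [-1.0, -0.1, -2.6]
opening: 0.0592
grip_force: 65.3
```

Emit:
play_rows(fingers=[0, 0, 0, 0, 0], delta_pos=[[0, 0, 0.1], [0, 0, 0.1], [0, 0, 0.08], [0, 0, 0], [0, 0, 0]], yaw=[0, 0, 0, 0, 0])

```text
t: 32.88
tcp_pos: [0.592, -0.2369, 0.0395]
eef_rot: [0.996, 0.093, 0.0, 0.0]
contact_force: [-0.6, -0.6, -3.1]
opening: 0.0594
grip_force: 65.3
```

Emit:
play_rows(fingers=[0, 0, 0, 0], delta_pos=[[0, 0, 0.05], [0, 0, 0.05], [0, 0, 0], [0, 0, 0]], yaw=[0, 0, 0, 0])

```text
t: 33.38
tcp_pos: [0.5921, -0.237, 0.039]
eef_rot: [0.996, 0.093, 0.0, 0.0]
contact_force: [-1.3, 0.9, 5.7]
opening: 0.0592
grip_force: 66.3
```

It bottoms at z = 0.039 m, as expected for a fully seated foot. I release and rise.

Emit:
play_rows(fingers=[85, 85, 85, 85, 85, 85, 85, 85, 85, 85, 85, 85], delta_pos=[[0, 0, 0], [0, 0, 0], [0, 0, 0], [0, 0, 0], [0, 0, -0.4], [0, 0, -0.8], [0, 0, -1], [0, 0, -1], [0, 0, -1], [0, 0, -1], [0, 0, -1], [0, 0, 0]], yaw=[0, 0, 0, 0, 0, 0, 0, 0, 0, 0, 0, 0])

```text
t: 34.88
tcp_pos: [0.5931, -0.2374, 0.1645]
eef_rot: [0.996, 0.093, 0.002, 0.001]
contact_force: [-0.4, 0.1, 0.3]
opening: 0.0849
grip_force: 0.0
```

```bash
python3 - <<'E'
from rim import *
go(.592,-.237,.039,0.185)
save('wrist','w8'); save('top','t9')
for h in (.074,.062,.09): 
  P=np.array([.592,-.237,h])+np.array([[a*.024*np.cos(.185)-b*.03*np.sin(.185),a*.024*np.sin(.185)+b*.03*np.cos(.185),0] for a,b in((1,1),(1,-1),(-1,-1),(-1,1))]); print(h,px('w8',P).tolist())
i=cv2.imread('pics/w8.png').astype(int)
for c in (250,277,305): print(c,i[100:290:2,c-2:c+3,2].mean(1).astype(int).tolist())
for r in (195,215,235): print(r,i[r,200:360:2,2].tolist())
a=cv2.imread('pics/t0.png').astype(int);b=cv2.imread('pics/t9.png').astype(int)
d=np.abs(a-b).max(2)
for n,(x,y) in dict(back=(119,153),mouth=(189,214),bench=(232,231)).items(): print(n,d[y-7:y+8,x-7:x+8].mean().round(1),d[y-7:y+8,x-7:x+8].max())
E
```

```text
t 34.875 tcp [ 0.5931 -0.2374  0.1645] ang 0.1859 yaw 0.01 now [-0.052 -0.029  6.274] after yaw [-0.052 -0.029  6.274] F [-0.4  0.1  0.3] open 0.0849 grip 0.0 q6 0.99
0.074 [[233.3, 180.7], [318.2, 180.6], [316.0, 243.9], [235.6, 244.0]]
0.062 [[235.3, 177.5], [316.2, 177.4], [314.3, 238.1], [237.4, 238.2]]
0.09 [[230.3, 185.4], [321.1, 185.3], [318.7, 252.5], [232.9, 252.6]]
250 [129, 128, 127, 132, 128, 130, 131, 136, 132, 128, 132, 133, 132, 132, 129, 128, 133, 131, 130, 127, 131, 132, 132, 135, 137, 63, 125, 168, 167, 166, 167, 167, 167, 167, 170, 83, 36, 40, 41, 39, 40, 110, 113, 114, 81, 62, 64, 64, 62, 63, 61, 60, 51, 35, 31, 32, 34, 28, 33, 32, 37, 39, 40, 41, 40, 33, 37, 33, 34, 50, 93, 107, 124, 143, 139, 132, 140, 139, 145, 138, 137, 140, 139, 136, 138, 139, 137, 125, 113, 98, 88, 87, 79, 81, 82]
277 [149, 151, 131, 131, 129, 129, 132, 126, 133, 133, 135, 133, 130, 132, 135, 132, 133, 131, 131, 130, 131, 132, 132, 132, 136, 63, 143, 170, 165, 168, 168, 167, 168, 166, 170, 56, 39, 40, 39, 39, 41, 115, 114, 111, 76, 61, 60, 59, 59, 63, 45, 43, 43, 41, 64, 47, 36, 36, 35, 39,
[... 975 characters left out ...]
 135, 137, 138, 139, 132, 121, 136, 166, 163, 149, 99, 97, 60, 61, 58, 39, 31, 36, 37, 25, 42, 55, 64, 68, 39, 41, 38, 39, 43, 33, 35, 37, 32, 47, 40, 36, 36, 35, 36, 40, 39, 39, 39, 38, 41, 37, 32, 40, 30, 49, 73, 78, 71, 130, 130, 129, 130, 122, 84, 88, 84, 91, 91, 94, 105, 101, 100, 102, 92, 93, 91, 89, 97, 95]
235 [133, 133, 129, 122, 119, 114, 139, 135, 133, 140, 138, 135, 133, 158, 168, 168, 170, 172, 86, 52, 54, 45, 32, 43, 36, 29, 34, 35, 37, 34, 38, 39, 35, 27, 34, 33, 35, 25, 33, 33, 33, 26, 33, 33, 35, 34, 25, 39, 37, 32, 41, 36, 34, 36, 27, 48, 66, 70, 74, 102, 108, 111, 105, 88, 86, 84, 87, 81, 88, 89, 85, 87, 83, 90, 84, 86, 81, 81, 85, 93]
back 6.7 11
mouth 7.2 11
bench 3.9 12
```

The rim's corners match a fully seated upright pot: front row 181 and sides 233–318, as predicted for a rim height of 74 mm. The round pots' pixels are unchanged.

```bash
python3 -c "
from station import bot
print(bot.finish_job())"
```

```text
the job is handed in; nothing more can be done
None
```

The job is handed in at about 35 s on the robot's clock: I dragged the pot out with the hook tool and set it upright in the oblong stand, its foot fully home by my measurements. The round pots look unmoved in the camera images, and I laid the tool on the bench and let go, but did not check with a picture that it lies flat.

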